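Turn the spice carousel so the pepper mill faces front

TASK

Turn the round spice carousel by pushing the finger posts on its rim, gently, until the tall turned-wood pepper mill stands at the front, centred over the flat handle of the board underneath, and leave it there at rest. Only push the tray: do not touch, lift or tip the pepper mill or the other containers riding on it, do not pinch a post, and leave everything else on the counter where it is.

Things in the scene. Friction and masses are not known exactly. Their poses are not given: they have to be found in the camera images.
- board: Fixed round wooden board under the carousel, radius 110 mm, 14 mm thick. One flat handle, 44 mm wide, 12 mm thick, sticks out to 232 mm from the centre and marks the FRONT; it points roughly towards the robot. Origin: centre of the underside, on the counter, on the carousel's axis. Its -x axis points along the handle (front), z up. A 50 mm radius bearing on it reaches 40 mm up.
- tray: Round light-wood turntable, radius 130 mm, from 40 to 55 mm above the counter. Turns either way without stops; friction 0.05 N m, stops almost at once when not pushed; a finger arriving faster than 0.1 m/s jolts it. Origin: centre of its underside, on the axis; frame turns with it, z up. Four loose containers stand 55 mm from the axis on its x, y, -x, -y sides in any order, reaching 86 mm out.
- post0 (a point): Top centre of one of six upright round finger posts fixed on the tray's rim: 18 mm in diameter, from 40 to 95 mm above the counter, centred 139 mm from the tray's axis, 60 degrees apart; this one at 30 degrees counter-clockwise (from above) from the tray's own x axis. These are what to push.
- mill: Pepper mill, loose on the tray: dark turned wood, 170 mm tall, foot 48 mm in diameter, waisted, with a round head and small top knob; the tallest thing on the tray. Origin: centre of its underside. It rides with the tray, and can tip or slide if the tray is jerked.
- oil: Oil bottle, loose on the tray, amber glass, 44 mm in diameter, 150 mm tall. Origin: centre of the underside. Not to be touched.
- jar: Squat spice jar, loose on the tray, glass with a steel lid, 48 mm in diameter, 65 mm tall. Origin: centre of the underside. Not to be touched.
- shaker: Salt shaker, loose on the tray, white with a steel domed top, 42 mm in diameter, 90 mm tall. Origin: centre of the underside. Not to be touched.
- eggcup: Egg cup on the counter beyond the carousel (on the side away from the robot), white, 48 mm in diameter, 50 mm tall. Origin: centre of the underside. Bystander.
- mug: White mug on the counter, left, 80 mm in diameter, 90 mm tall. Origin: centre of the underside. Bystander.
- tumbler: Steel drinking bottle on the counter, far left, 72 mm in diameter, 200 mm tall. Origin: centre of the underside. Bystander.
- spoon: Wooden spoon lying on the counter, far right, 200 mm long. Origin: middle of its length, on the counter. Bystander.
- bowl: White bowl on the counter, right, 120 mm in diameter, 50 mm tall. Origin: centre of the underside. Bystander.
There are look-alikes about, which are no part of the job. Leave any pink or red look-alike of the mill alone.

How it is judged:
By the outcome, as a careful person would: the job done as asked, in the order asked, and still so for the second after the job is handed in, with the robot touching nothing.
It also fails if it takes over 72 s, if anything falls off the work surface, if the arm or the gripper's body presses on something with over 40 N, if the wrist force passes 120 N, or if a joint passes its speed limit or range.

ROBOT

A 7-joint arm with a two-finger parallel gripper is mounted at the origin on the work surface. World frame = base frame: x ahead of the robot, y to its left, z up, the work surface at z = 0. Lengths are in m, angles in rad, forces in N, time in s.
With the tool pointing down it reaches from about 0.35 to 0.9 m from the base axis. Payload 8.1 kg.
Tool frame: the origin (TCP) lies on the centre line of the jaws, within the pads' length; the fingertips stand 19 mm ahead of it and the grasp point (between the pads) is the TCP (arm.tip_reach is the distance from the TCP to the fingertips, in m); z points along the fingers, y is the line along which they close (so a half turn about z gives the same grasp; the last joint's range is limited). The gripper opens to 92 mm and grips with 3 to 60 N. Pads are 19 mm wide; open, the fingers measure 130 mm over their backs; the gripper's body (75 mm by 190 mm) begins 47 mm behind the grasp point.
Start: joints at [-1.277, 0.434, 0.025, 1.573, -0.012, 1.134, -0.075], TCP at [0.242, 0.576, 0.246] pointing down, gripper open.
Joint ranges: [-2.62, 2.62], [-0.44, 2.09], [-1.27, 1.32], [0.08, 2.57], [-1.32, 4.46], [0.12, 2], [-2.74, 2.74]. Speed limits (rad/s): [2.22, 2.22, 3.01, 3.01, 3.14, 3.14, 3.14].

INTERFACE

Orientations are given as a rotation vector (axis times angle).
In Python, from cell import arm gives the robot as it stands.
- The arm moves only by the tool arm_command, never from a script. Its argument "targets" is a list that holds one entry, the list of rows, each a list of 6 numbers: the shift along the tool's x, y, z in m, then the turn, a rotation vector about the tool's x, y, z in rad. A call has 1 to 10 rows; each row shifts and turns the commanded pose from where the row before left it, along the tool's axes as they then stand; what a row does not reach is not made up. A row lasts 1/8 s, in which the tool goes at most 62.5 mm and 10.7 degrees, less where a joint would pass 70% of its speed; a pose out of reach is approached as far as the arm can. A call with a gripper value outside its range is refused whole. "jaw" is the finger opening in m, from 0 to 0.0918, set as the call begins (left out, the last holds). The fingers move at their own pace and stop on an object; "newtons" is the grip in N (left out, the last holds). Time passes only in rows, so rows that do not move let the fingers close. It gives the time, the measured TCP pose, the force, the opening and the grip force at its end, in the units of the state.
- arm.observe(): the state, without advancing time (a new reading comes with each control period).
- arm.get_image(name): name is "side" or "top"; returns a dict with "pixels" (384x512x3 uint8, red, green, blue), "z_map" (384x512 float32, m along the optical axis (not along the pixel's ray), 0 where there is no reading), "fx", "fy", "cx", "cy" (pixels), "xyz" and "rotation" of the camera in the world. Camera axes: x right, y down, z forward; pixel columns grow to the right and rows downward; lengths in m; the calibration is good to about 2 mm. A picture is of the moment at which its call begins.
- arm.sign_off(): hands the job in; it is judged then, once.
The state is a dict: "clock": time; "joints": joint angles; "dq": joint speeds; "joint_efforts": joint torques, N m; "position": TCP position; "ee_rot": TCP orientation; "force": force on the tool from outside, world axes, zero at the start; "ft_torque": the same for the moment, N m; "width": opening from 0.0 (shut) to 1.0 (fully open); "gripper_force": force on a finger pad.
Only numpy, scipy, OpenCV 4.12 (cv2) and the standard library are available. Lean on these libraries where they do the work, as an engineer would, in place of code of your own. Each camera call takes 0.05 s, during which the arm holds its last target. There are 200 camera calls.

## Working session

There is one attempt and no reset: what is moved stays moved. The work goes in short steps, Python scripts to look and compute and a tool call to move; the robot and the scene stay as the last step left them, time stands still between calls to the robot, and variables do not carry over. Pictures are saved under pics/ and viewed, at most 10 in all, crops included, and the job is handed in when it is done.

Besides the shell and the picture viewer there is one more tool, called after "Request:" by a JSON object that holds its "fn" and its "kwargs". arm_command: Moves the arm, as the interface text tells. Its arguments: {"type":"object","properties":{"targets":{"type":"array","items":{"type":"array","items":{"type":"array","items":{"type":"number"}}}},"jaw":{"type":"number"},"newtons":{"type":"number"}},"required":["targets"]}

```bash
mkdir -p pics; ls; cat > h.py <<'E'
import numpy as np,cv2
from cell import arm
def shot(n,f):
    d=arm.get_image(n); cv2.imwrite(f'pics/{f}.png',d['pixels'][:,:,::-1]); np.savez(f'{f}.npz',**d); return d
def pts(d):
    z=d['z_map'];v,u=np.mgrid[:z.shape[0],:z.shape[1]]
    c=np.stack([(u-d['cx'])/d['fx']*z,(v-d['cy'])/d['fy']*z,z],-1)
    return c@np.array(d['rotation']).reshape(3,3).T+np.array(d['xyz'])
E
python3 - <<'E'
from h import *
for n in('top','side'):
    d=shot(n,n+'0');print(n,d['xyz'],np.round(d['rotation'],3),d['fx'])
s=arm.observe();print(s['position'],s['ee_rot'],s['clock'],s['force'])
E
```

```text
pics
top [ 0.55284636 -0.00206364  1.10352297] [-2.199  2.213 -0.062] 404.1571581136456
side [ 0.03065514 -0.56471276  0.68950979] [-2.063  0.877 -0.435] 372.8940614825396
[0.24141112 0.57603423 0.24503287] [-6.19243474e-01 -3.07978740e+00  2.18771430e-03] 0.1 [-0.02554883  0.16290103 -0.12696354]
```

View pics/top0.png

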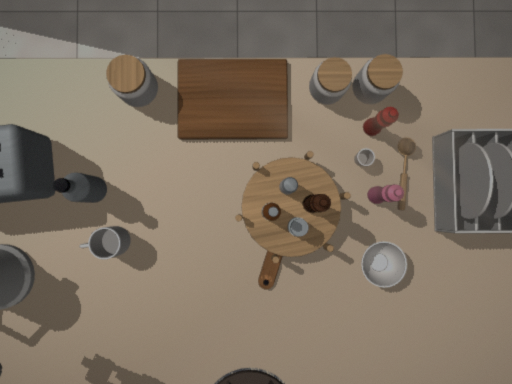

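View pics/side0.png

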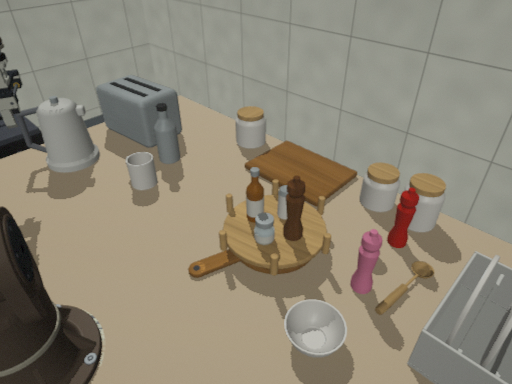

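Top view: tray centre ≈(291,207), mill to its right ≈(316,203), handle tip ≈(266,282), posts ≈(256,166),(309,155),(346,196),(330,249),(276,260),(239,218). Pink and red look-alikes are off to the right, clear of the tray. The tray must turn clockwise by about 100°.

```bash
cat >> h.py <<'E'
from scipy.spatial.transform import Rotation as Ro
from scipy.optimize import least_squares
def load(f): 
    d=dict(np.load(f+'.npz')); d['R']=Ro.from_rotvec(d['rotation']).as_matrix(); return d
def ray(d,u,v,h):
    r=d['R']@np.array([(u-d['cx'])/d['fx'],(v-d['cy'])/d['fy'],1.]); return d['xyz']+r*(h-d['xyz'][2])/r[2]
def cloud(d):
    z=d['z_map'];v,u=np.mgrid[:z.shape[0],:z.shape[1]]
    return np.stack([(u-d['cx'])/d['fx']*z,(v-d['cy'])/d['fy']*z,z],-1)@d['R'].T+d['xyz']
def posts(d,c0=None):
    """post tops by height (85-100 mm) in an annulus; fit the axis with r=.139, 60deg pitch"""
    P=cloud(d); h=P[...,2]
    if c0 is None: c0=ray(d,291,207,.055)[:2]
    r=np.hypot(P[...,0]-c0[0],P[...,1]-c0[1])
    m=((h>.082)&(h<.102)&(r>.118)&(r<.165)).astype(np.uint8)
    n,l,st,ce=cv2.connectedComponentsWithStats(m)
    q=np.array([ray(d,*ce[i],.095)[:2] for i in range(1,n) if 8<st[i,4]<90])
    a=np.arctan2(*(q-c0).T[::-1]); ph=np.angle(np.exp(6j*a).sum())/6
    k=np.round((a-ph)/(np.pi/3))
    f=lambda p:(np.c_[p[0]+.139*np.cos(p[2]+k*np.pi/3),p[1]+.139*np.sin(p[2]+k*np.pi/3)]-q).ravel()
    s=least_squares(f,[*c0,ph],loss='soft_l1',f_scale=.003)
    return q,s.x,f(s.x).reshape(-1,2)
def mill(d,c):
    P=cloud(d);h=P[...,2];r=np.hypot(P[...,0]-c[0],P[...,1]-c[1])
    m=(h>.155)&(h<.185)&(r<.1); 
    v,u=np.nonzero(m); x=P[m]; return x, np.c_[u,v]
E
python3 - <<'E'
from h import *
d=load('top0')
q,p,e=posts(d);print('posts',np.round(q,3).tolist());print('fit',np.round(p[:2],4),np.degrees(p[2]),'res mm',np.round(e*1e3,1).tolist())
x,uv=mill(d,p[:2]);print('mill top',len(x),x.mean(0),x[:,2].max())
c=p[:2]; a=np.degrees(np.arctan2(*(x.mean(0)[:2]-c)[::-1]));print('mill ang',a)
# handle: points at height ~12mm, r .14-.235 in front
P=cloud(d);r=np.hypot(P[...,0]-c[0],P[...,1]-c[1]);px=d['pixels'].astype(int)
m=(r>.15)&(r<.245)&(px[...,0]-px[...,2]>50)&(px[...,0]<170)&(P[...,0]<c[0]-.08)&(P[...,2]<.03)
n,l,st,ce=cv2.connectedComponentsWithStats(m.astype(np.uint8));print(st.tolist())
i=1+np.argmax(st[1:,4]);v,u=np.nonzero(l==i)
H=np.array([ray(d,a,b,.012)[:2] for a,b in zip(u,v)]);print('handle',H.mean(0),'far',np.hypot(*(H-c).T).max(),'ang',np.degrees(np.arctan2(*(H.mean(0)-c)[::-1])))
vt=np.linalg.svd(H-H.mean(0))[2][0];print('axis dir',np.degrees(np.arctan2(vt[1],vt[0])))
print('width mm',np.ptp((H-H.mean(0))@[-vt[1],vt[0]])*1e3)
s=arm.observe();print(np.round(Ro.from_rotvec(s['ee_rot']).as_matrix(),3),s['joints'])
b=np.zeros_like(px);im=cv2.resize(d['pixels'][130:300,210:410,::-1],None,fx=3.5,fy=3.5,interpolation=cv2.INTER_CUBIC);cv2.imwrite('pics/c0.png',im)
E
```

```text
posts [[0.689, -0.156], [0.662, -0.021], [0.585, -0.248], [0.53, 0.024], [0.454, -0.203], [0.427, -0.068]]
fit [ 0.5578 -0.1121] -18.696013321175975 res mm [[0.7, -0.3], [0.7, 0.9], [0.1, -0.9], [0.1, 0.7], [-0.7, -0.7], [-0.9, 0.2]]
mill top 131 [ 0.55244641 -0.08571781  0.16321859] 0.1749634686398065
mill ang 101.54307183794715
[[0, 0, 512, 384, 196283], [259, 258, 20, 30, 325]]
handle [ 0.38261971 -0.0550257 ] far 0.22472588159400644 ang 161.96390262497667
axis dir 163.23810742049432
width mm 38.5020065639002
[[-0.922  0.387 -0.   ]
 [ 0.387  0.922 -0.001]
 [-0.    -0.001 -1.   ]] [-1.276622    0.43515058  0.02498915  1.57398655 -0.0116256   1.13400361
 -0.07507405]
```

View pics/c0.png

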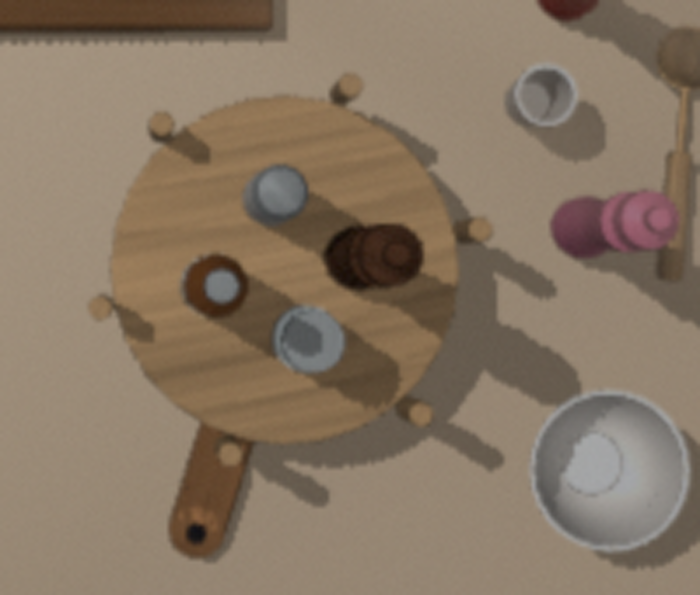

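The crop shows the mill knob at ≈(323,203) full-image with its foot slightly left of it, and the front post over the handle's right edge. The height mask seems to have mixed in the oil bottle, so I'll measure the mill by colour and refine the handle edges.

```bash
cat >> h.py <<'E'
def millang(d,c,show=True):
    P=cloud(d);h=P[...,2];r=np.hypot(P[...,0]-c[0],P[...,1]-c[1]);px=d['pixels'].astype(int)
    m=(h>.120)&(h<.18)&(r<.1)&(px.max(-1)<105)
    n,l,st,ce=cv2.connectedComponentsWithStats(m.astype(np.uint8))
    i=1+np.argmax(st[1:,4]);X=P[l==i];
    ctr=(X[:,:2].max(0)+X[:,:2].min(0))/2
    return ctr,np.hypot(*(ctr-c)),np.degrees(np.arctan2(*(ctr-c)[::-1])),st[i].tolist(),np.ptp(X,axis=0)
E
python3 - <<'E'
from h import *
d=load('top0');c=np.array([.5578,-.1121])
k=ray(d,322.9,202.9,.168)[:2];print('knob',k,np.hypot(*(k-c)),np.degrees(np.arctan2(*(k-c)[::-1])))
print(millang(d,c))
px=d['pixels'].astype(int)
hole=ray(d,210+196/3.5,130+533/3.5,.012)[:2];print('hole',np.degrees(np.arctan2(*(hole-c)[::-1])),np.hypot(*(hole-c)))
# handle edges on rows
P=cloud(d)
for v in range(264,286,3): print(v,[(u,int(px[v,u,0]),int(px[v,u,0]-px[v,u,2])) for u in range(256,284)])
E
```

```text
knob [ 0.56518298 -0.17512425] 0.06345521714878558 -83.31853215663178
(array([ 0.54592749, -0.05578902]), np.float64(0.057548962284645296), np.float64(101.90577037804208), [262, 203, 19, 18, 190], array([0.04030899, 0.04250873, 0.04186112]))
hole 162.4480245626714 0.2119586960921363
264 [(256, 152, 35), (257, 152, 36), (258, 152, 35), (259, 152, 36), (260, 151, 35), (261, 149, 35), (262, 127, 33), (263, 100, 42), (264, 96, 51), (265, 99, 52), (266, 98, 54), (267, 97, 54), (268, 99, 53), (269, 101, 55), (270, 101, 54), (271, 99, 54), (272, 99, 54), (273, 100, 55), (274, 100, 55), (275, 101, 54), (276, 104, 55), (277, 105, 58), (278, 104, 56), (279, 87, 42), (280, 88, 26), (281, 103, 24), (282, 135, 33), (283, 124, 29)]
267 [(256, 153, 36), (257, 152, 36), (258, 152, 36), (259, 151, 35), (260, 148, 35), (261, 126, 32), (262, 97, 40), (263, 94, 51), (264, 98, 54), (265, 99, 53), (266, 98, 53), (267, 100, 55), (268, 101, 55), (269, 100, 54), (270, 99, 55), (271, 99, 54), (272, 101, 55), (273, 100, 55), (274, 100, 55), (275, 102, 55), (276, 103, 57), (277, 102, 55), (278, 85, 43), (279, 9
[... 2029 characters left out ...]
, 20, 0), (268, 44, 17), (269, 94, 51), (270, 104, 56), (271, 103, 58), (272, 102, 55), (273, 95, 50), (274, 92, 29), (275, 98, 25), (276, 107, 25), (277, 138, 31), (278, 150, 34), (279, 149, 35), (280, 150, 35), (281, 149, 35), (282, 149, 35), (283, 150, 36)]
285 [(256, 148, 35), (257, 149, 35), (258, 143, 35), (259, 107, 37), (260, 97, 48), (261, 94, 52), (262, 94, 50), (263, 91, 51), (264, 82, 44), (265, 66, 32), (266, 70, 34), (267, 75, 38), (268, 93, 49), (269, 99, 54), (270, 100, 54), (271, 99, 53), (272, 97, 47), (273, 93, 31), (274, 101, 23), (275, 108, 26), (276, 138, 32), (277, 149, 34), (278, 150, 35), (279, 152, 35), (280, 150, 35), (281, 150, 35), (282, 150, 34), (283, 151, 35)]
```

```bash
cat >> h.py <<'E'
def rows(wps,p0,R0,n):
    """world waypoints (x,y,z,xdir_deg), tool down -> tool-frame rows, rounded"""
    out=[];T=np.array(p0,float);R=np.array(R0)
    x=np.degrees(np.arctan2(R[1,0],R[0,0]));cur=np.array([*T,x])
    for w,k in zip(wps,n):
        w=np.array(w,float)
        for j in range(1,k+1):
            g=cur+(w-cur)*j/k; a=np.radians(g[3])
            X=np.array([np.cos(a),np.sin(a),0]);Z=np.array([0,0,-1.]);G=np.c_[X,np.cross(Z,X),Z]
            dt=np.round(R.T@(g[:3]-T),3);dr=np.round((Ro.from_matrix(R.T@G)).as_rotvec(),2)
            out.append([*dt.tolist(),*dr.tolist()]);T=T+R@dt;R=R@Ro.from_rotvec(dr).as_matrix()
        cur=w
    return out,T
def show(o):
    for i in range(0,len(o),10): print(str([[[v+0. for v in r] for r in o[i:i+10]]]).replace(' ',''))
E
python3 - <<'E'
from h import *
d=load('top0');c=np.array([.5578,-.1121])
A=lambda q:np.degrees(np.arctan2(*(q[:2]-c)[::-1]))
for u,v in((270.7,264),(269.6,267),(268.9,270),(268,273),(267.1,276),(266.2,279),(265.7,282)):
    q=ray(d,u,v,.012);print('handle',A(q).round(2))
for n,(u0,u1,v0,v1) in dict(top=(300,335,190,215),side=(275,310,172,245)).items():
    D=load(n+'0');P=cloud(D);px=D['pixels'].astype(int);m=np.zeros(P.shape[:2],bool);m[v0:v1,u0:u1]=1
    m&=(px.max(-1)<110)&(P[...,2]>.066)
    for lo,hi in((.07,.1),(.1,.13),(.13,.155),(.155,.18)):
        k=m&(P[...,2]>lo)&(P[...,2]<hi)&(np.hypot(P[...,0]-c[0],P[...,1]-c[1])<.1)
        if k.sum()>5:
            X=P[k];print(n,lo,k.sum(),X.min(0).round(3),X.max(0).round(3),X.mean(0).round(3),np.argwhere(k).mean(0).round(1))
s=arm.observe();p=s['position'];R=Ro.from_rotvec(s['ee_rot']).as_matrix()
def polar(th,r,z): a=np.radians(th);return [c[0]+r*np.cos(a),c[1]+r*np.sin(a),z,th-180]
w=polar(237,.215,.245)
print(w); 
o,T=rows([[.36,.25,.26,110],[w[0],w[1],.2,w[3]],[w[0],w[1],.085,w[3]]],p,R,[10,12,4]);show(o);print(T)
E
```

```text
handle 161.66
handle 161.54
handle 161.76
handle 161.8
handle 161.84
handle 161.87
handle 162.18
top 0.07 96 [ 0.543 -0.171  0.073] [ 0.589 -0.141  0.099] [ 0.564 -0.152  0.086] [203.8 307.6]
top 0.1 14 [ 0.549 -0.16   0.1  ] [ 0.578 -0.149  0.113] [ 0.563 -0.152  0.105] [204.2 308.9]
top 0.13 8 [ 0.556 -0.148  0.131] [ 0.573 -0.145  0.153] [ 0.564 -0.146  0.146] [203.5 309.1]
top 0.155 43 [ 0.544 -0.166  0.16 ] [ 0.586 -0.145  0.175] [ 0.564 -0.15   0.17 ] [203.4 312.5]
side 0.07 211 [ 0.542 -0.188  0.07 ] [ 0.582 -0.147  0.1  ] [ 0.553 -0.173  0.085] [229.7 292.6]
side 0.1 143 [ 0.547 -0.181  0.1  ] [ 0.596 -0.088  0.13 ] [ 0.558 -0.167  0.114] [218.3 292.3]
side 0.13 132 [ 0.546 -0.183  0.13 ] [ 0.616 -0.083  0.155] [ 0.557 -0.167  0.142] [209.3 292.9]
side 0.155 192 [ 0.543 -0.185  0.156] [ 0.583 -0.142  0.18 ] [ 0.555 -0.171  0.169] [201.1 294.3]
[np.float64(0.44070260747176915), np.float64(-0.29241417210826615), 0.245, 57]
[[[-0.024,-0.025,-0.001,0.0,0.0,0.08],[-0.025,-0.024,-0.002,0.0,0.0,0.08],[-0.027,-0.021,-0.001,0.0,0.0,0.09],[-0.03,-0.019,-0.002,0.0,0.0,0.08],[-0.03,-0.017,-0.001,0.0,0.0,0.08],[-0.032,-0.014,-0.002,0.0,0.0,0.08],[-0.033,-0.011,-0.001,0.0,0.0,0.09],[-0.033,-0.009,-0.002,0.0,0.0,0.08],[-0.034,-0.005,-0.001,0.0,0.0,0.08],[-0.035,-0.003,-0.002,0.0,0.0,0.08]]]
[[[-0.045,-0.01,0.005,0.0,0.0,0.08],[-0.045,-0.005,0.006,0.0,0.0,0.08],[-0.046,-0.003,0.005,0.0,0.0,0.08],[-0.045,0.002,0.005,0.0,0.0,0.07],[-0.046,0.005,0.005,0.0,0.0,0.08],[-0.045,0.008,0.005,0.0,0.0,0.08],[-0.044,0.012,0.005,0.0,0.0,0.07],[-0.043,0.015,0.005,0.0,0.0,0.08],[-0.042,0.018,0.005,0.0,0.0,0.08],[-0.04,0.022,0.005,0.0,0.0,0.08]]]
[[[-0.038,0.025,0.005,0.0,0.0,0.07],[-0.037,0.027,0.005,0.0,0.0,0.08],[0.0,0.0,0.029,0.0,0.0,0.0],[0.0,0.0,0.029,0.0,0.0,0.0],[0.0,0.0,0.028,0.0,0.0,0.0],[0.0,0.0,0.029,0.0,0.0,0.0]]]
[ 0.44041447 -0.29241706  0.08510291]
```

```bash
cat >> h.py <<'E'
C=np.array([.5578,-.1121])
def polar(th,r,z): a=np.radians(th);return [C[0]+r*np.cos(a),C[1]+r*np.sin(a),z,th-180]
def plan(wps,n):
    s=arm.observe();R=Ro.from_rotvec(s['ee_rot']).as_matrix()
    x=R[:2,0];print('now',np.round(s['position'],4),'yaw',np.degrees(np.arctan2(x[1],x[0])).round(1),'F',np.round(s['force'],1),'q7',s['joints'][6],'w',s['width'],'t',s['clock'])
    o,T=rows(wps,s['position'],R,n);show(o);print(T)
E
python3 - <<'E'
from h import *
w=polar(177,.20,.2);plan([[.36,.22,.26,85],w,w[:2]+[.085,w[3]]],[10,12,4])
E
```

```text
now [0.2414 0.576  0.245 ] yaw 157.3 F [-0.   0.2 -0.1] q7 -0.07507404622469285 w 1.002076566213437 t 0.1
[[[-0.025,-0.028,-0.001,0.0,0.0,0.13],[-0.028,-0.025,-0.002,0.0,0.0,0.12],[-0.031,-0.021,-0.001,0.0,0.0,0.13],[-0.033,-0.017,-0.002,0.0,0.0,0.12],[-0.036,-0.013,-0.001,0.0,0.0,0.13],[-0.036,-0.009,-0.002,0.0,0.0,0.13],[-0.038,-0.003,-0.001,0.0,0.0,0.12],[-0.037,0.001,-0.002,0.0,0.0,0.13],[-0.037,0.006,-0.001,0.0,0.0,0.13],[-0.036,0.01,-0.002,0.0,0.0,0.12]]]
[[[-0.027,0.003,0.005,0.0,0.0,0.13],[-0.026,0.005,0.006,0.0,0.0,0.13],[-0.025,0.009,0.005,0.0,0.0,0.13],[-0.024,0.012,0.005,0.0,0.0,0.12],[-0.022,0.015,0.005,0.0,0.0,0.13],[-0.021,0.018,0.005,0.0,0.0,0.13],[-0.017,0.02,0.005,0.0,0.0,0.13],[-0.015,0.022,0.005,0.0,0.0,0.13],[-0.012,0.024,0.005,0.0,0.0,0.12],[-0.009,0.026,0.005,0.0,0.0,0.13]]]
[[[-0.006,0.026,0.005,0.0,0.0,0.13],[-0.002,0.026,0.005,0.0,0.0,0.13],[0.0,0.0,0.029,0.0,0.0,0.0],[0.0,0.0,0.028,0.0,0.0,0.0],[0.0,0.0,0.029,0.0,0.0,0.0],[0.0,0.0,0.029,0.0,0.0,0.0]]]
[ 0.35781714 -0.10132036  0.08488441]
```

Request:
{"fn": "arm_command", "kwargs": {"targets": [[[-0.025, -0.028, -0.001, 0, 0, 0.13], [-0.028, -0.025, -0.002, 0, 0, 0.12], [-0.031, -0.021, -0.001, 0, 0, 0.13], [-0.033, -0.017, -0.002, 0, 0, 0.12], [-0.036, -0.013, -0.001, 0, 0, 0.13], [-0.036, -0.009, -0.002, 0, 0, 0.13], [-0.038, -0.003, -0.001, 0, 0, 0.12], [-0.037, 0.001, -0.002, 0, 0, 0.13], [-0.037, 0.006, -0.001, 0, 0, 0.13], [-0.036, 0.01, -0.002, 0, 0, 0.12]]], "jaw": 0, "newtons": 10}}

```text
clock: 1.35
position: [0.3598, 0.2192, 0.2606]
ee_rot: [-2.319, -2.119, 0.001]
force: [0.2, 0.2, 1.0]
width: 0.012
gripper_force: 0.0
```

Request:
{"fn": "arm_command", "kwargs": {"targets": [[[-0.027, 0.003, 0.005, 0, 0, 0.13], [-0.026, 0.005, 0.006, 0, 0, 0.13], [-0.025, 0.009, 0.005, 0, 0, 0.13], [-0.024, 0.012, 0.005, 0, 0, 0.12], [-0.022, 0.015, 0.005, 0, 0, 0.13], [-0.021, 0.018, 0.005, 0, 0, 0.13], [-0.017, 0.02, 0.005, 0, 0, 0.13], [-0.015, 0.022, 0.005, 0, 0, 0.13], [-0.012, 0.024, 0.005, 0, 0, 0.12], [-0.009, 0.026, 0.005, 0, 0, 0.13]]]}}

```text
clock: 2.6
position: [0.3584, -0.0488, 0.2095]
ee_rot: [-3.126, -0.315, -0.0]
force: [1.2, 0.1, 0.1]
width: 0.005
gripper_force: 0.0
```

```bash
python3 - <<'E'
from h import *
w=polar(177,.20,.2);print(w);plan([w,w[:2]+[.085,w[3]]],[3,5])
E
```

```text
[np.float64(0.3580740930490852), np.float64(-0.10163280875141124), 0.2, -3]
now [ 0.3584 -0.0488  0.2095] yaw 11.5 F [1.2 0.1 0.1] q7 -1.3510688262351518 w 0.004854030169355815 t 2.6
[[[-0.004,0.017,0.003,0.0,0.0,0.08],[-0.002,0.018,0.003,0.0,0.0,0.09],[0.0,0.017,0.004,0.0,0.0,0.08],[0.0,0.0,0.023,0.0,0.0,0.0],[0.0,0.0,0.023,0.0,0.0,0.0],[0.0,0.0,0.023,0.0,0.0,0.0],[0.0,0.0,0.023,0.0,0.0,0.0],[0.0,0.0,0.023,0.0,0.0,0.0]]]
[ 0.35855405 -0.1012796   0.08451194]
```

Request:
{"fn": "arm_command", "kwargs": {"targets": [[[-0.004, 0.017, 0.003, 0, 0, 0.08], [-0.002, 0.018, 0.003, 0, 0, 0.09], [0, 0.017, 0.004, 0, 0, 0.08], [0, 0, 0.023, 0, 0, 0], [0, 0, 0.023, 0, 0, 0], [0, 0, 0.023, 0, 0, 0], [0, 0, 0.023, 0, 0, 0], [0, 0, 0.023, 0, 0, 0]]]}}

```text
clock: 3.6
position: [0.3593, -0.101, 0.0837]
ee_rot: [3.14, -0.073, -0.0]
force: [1.2, -0.3, -0.3]
width: 0.002
gripper_force: 0.0
```

Request:
{"fn": "arm_command", "kwargs": {"targets": [[[0.012, 0, 0, 0, 0, 0], [0.012, 0, 0, 0, 0, 0], [0.012, 0, 0, 0, 0, 0], [0.012, 0, 0, 0, 0, 0], [0.01, 0, 0, 0, 0, 0], [0, 0, 0, 0, 0, 0]]]}}

```text
clock: 4.35
position: [0.4179, -0.1032, 0.0848]
ee_rot: [3.14, -0.07, 0.001]
force: [-0.3, -0.7, -0.6]
width: 0.002
gripper_force: 0.0
```

```bash
python3 - <<'E'
from h import *
a=shot('top','t1');s=shot('side','s1')
im=np.hstack([cv2.resize(a['pixels'][130:310,200:400],(400,360)),cv2.resize(s['pixels'][150:330,170:370],(400,360))]);cv2.imwrite('pics/v1.png',im[...,::-1])
r=.142;print(polar(177,r,0))
plan([polar(177-5*k,r,.085) for k in range(1,11)],[2]*10)
E
```

```text
[np.float64(0.4159946060648505), np.float64(-0.10466829421350199), 0, -3]
now [ 0.4166 -0.1031  0.0847] yaw -2.6 F [-0.7 -0.4  0.8] q7 -1.0265651071008581 w 0.007648926017912455 t 4.45
[[[0.0,-0.005,0.0,0.0,0.0,0.05],[0.0,-0.006,0.0,0.0,0.0,0.04],[0.0,-0.006,0.0,0.0,0.0,0.05],[0.0,-0.006,0.0,0.0,0.0,0.04],[0.0,-0.006,0.0,0.0,0.0,0.05],[0.0,-0.007,0.0,0.0,0.0,0.04],[0.001,-0.006,0.0,0.0,0.0,0.04],[0.0,-0.006,0.0,0.0,0.0,0.05],[0.0,-0.006,0.0,0.0,0.0,0.04],[0.0,-0.006,0.0,0.0,0.0,0.04]]]
[[[0.0,-0.006,0.0,0.0,0.0,0.05],[0.0,-0.007,0.0,0.0,0.0,0.04],[0.0,-0.006,0.0,0.0,0.0,0.04],[0.0,-0.006,0.0,0.0,0.0,0.05],[0.001,-0.006,0.0,0.0,0.0,0.04],[0.0,-0.006,0.0,0.0,0.0,0.05],[0.0,-0.007,0.0,0.0,0.0,0.04],[0.0,-0.006,0.0,0.0,0.0,0.04],[0.0,-0.006,0.0,0.0,0.0,0.05],[0.0,-0.006,0.0,0.0,0.0,0.04]]]
[0.47208704 0.00126597 0.08463631]
```

View pics/v1.png

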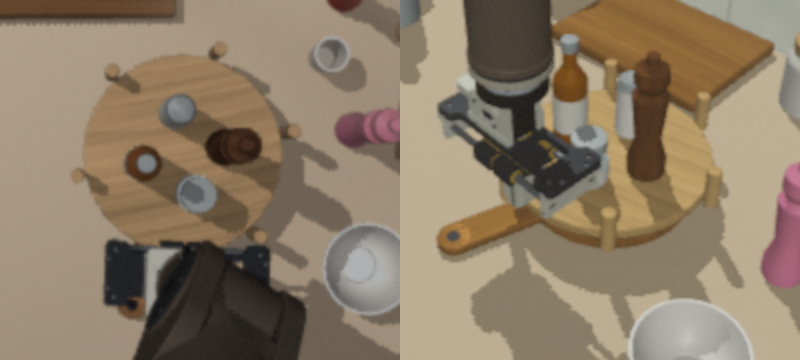

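The gripper sits at the front between two posts with its body clear of the oil bottle and mill. I'll make the first push now.

Request:
{"fn": "arm_command", "kwargs": {"targets": [[[0, -0.003, 0, 0, 0, 0.02], [0, -0.003, 0, 0, 0, 0.02], [0, -0.003, 0, 0, 0, 0.02], [0, -0.003, 0, 0, 0, 0.02], [0, -0.003, 0, 0, 0, 0.02], [0, -0.004, 0, 0, 0, 0.03], [0, -0.005, 0, 0, 0, 0.04], [0, -0.006, 0, 0, 0, 0.04], [0, -0.006, 0, 0, 0, 0.04], [0, -0.006, 0, 0, 0, 0.04]]]}}

```text
clock: 5.7
position: [0.4244, -0.0616, 0.0847]
ee_rot: [3.097, -0.528, 0.0]
force: [0.6, -1.4, -0.4]
width: 0.005
gripper_force: 0.2
```

```bash
python3 - <<'E'
from h import *
s=arm.observe();p=s['position'][:2]-C;th=np.degrees(np.arctan2(p[1],p[0]))%360;print('th',th,'r',np.hypot(*p),s['joint_efforts'][6])
plan([polar(th-5*k,.142,.085) for k in range(1,11)],[2]*10)
d=shot('top','t2');q,f,e=posts(d,C);print(len(q),f[:2],np.degrees(f[2])%60)
E
```

```text
th 159.2513796667034 r 0.1426259331479378 0.7245238311588764
now [ 0.4244 -0.0616  0.0847] yaw -19.3 F [ 0.6 -1.4 -0.4] q7 -1.3411208292658798 w 0.005079418742844741 t 5.7
[[[0.001,-0.006,0.0,0.0,0.0,0.06],[0.0,-0.006,0.0,0.0,0.0,0.05],[0.0,-0.007,0.0,0.0,0.0,0.05],[0.0,-0.006,0.0,0.0,0.0,0.04],[0.001,-0.006,0.0,0.0,0.0,0.04],[0.0,-0.006,0.0,0.0,0.0,0.05],[0.0,-0.006,0.0,0.0,0.0,0.04],[0.0,-0.007,0.0,0.0,0.0,0.04],[0.0,-0.006,0.0,0.0,0.0,0.05],[0.0,-0.006,0.0,0.0,0.0,0.04]]]
[[[0.0,-0.006,0.0,0.0,0.0,0.04],[0.0,-0.006,0.0,0.0,0.0,0.05],[0.001,-0.007,0.0,0.0,0.0,0.04],[0.0,-0.006,0.0,0.0,0.0,0.05],[0.0,-0.006,0.0,0.0,0.0,0.04],[0.0,-0.006,0.0,0.0,0.0,0.04],[0.0,-0.006,0.0,0.0,0.0,0.05],[0.0,-0.006,0.0,0.0,0.0,0.04],[0.0,-0.007,0.0,0.0,0.0,0.04],[0.001,-0.006,0.0,0.0,0.0,0.05]]]
[0.51127725 0.02157653 0.08475336]Traceback (most recent call last):
  File "<stdin>", line 4, in <module>
  File "h.py", line 20, in posts
    P=cloud(d); h=P[...,2]
  File "h.py", line 17, in cloud
    return np.stack([(u-d['cx'])/d['fx']*z,(v-d['cy'])/d['fy']*z,z],-1)@d['R'].T+d['xyz']
                                                                        ~^^^^^
KeyError: 'R'
```

Request:
{"fn": "arm_command", "kwargs": {"targets": [[[0, -0.006, 0, 0, 0, 0.05], [0, -0.006, 0, 0, 0, 0.05], [0, -0.006, 0, 0, 0, 0.05], [0, -0.006, 0, 0, 0, 0.04], [0.001, -0.006, 0, 0, 0, 0.04], [0, -0.006, 0, 0, 0, 0.05], [0, -0.006, 0, 0, 0, 0.04], [0, -0.006, 0, 0, 0, 0.04], [0, -0.006, 0, 0, 0, 0.05], [0, -0.004, 0, 0, 0, 0.03]]]}}

```text
clock: 7.0
position: [0.4547, -0.0127, 0.0847]
ee_rot: [2.908, -1.189, -0.0]
force: [-0.2, -0.7, 0.2]
width: 0.002
gripper_force: 0.3
```

```bash
sed -i "s/    d=arm.get_image(n);/    d=arm.get_image(n); d['R']=Ro.from_rotvec(d['rotation']).as_matrix();/" h.py
cat >> h.py <<'E'
def status(f):
    s=arm.observe();p=s['position'][:2]-C;th=np.degrees(np.arctan2(p[1],p[0]))%360
    d=shot('top',f);q,ff,e=posts(d,C)
    print('TCP th',th.round(1),'r',np.hypot(*p).round(4),'| posts',len(q),ff[:2].round(4),'phase',(np.degrees(ff[2])%60).round(2),'res',np.abs(e).max().round(4))
    return th
E
python3 - <<'E'
from h import *
th=status('t2')
plan([polar(th-5*k,.142,.085) for k in range(1,6)],[2]*5)
E
```

```text
TCP th 136.1 r 0.1433 | posts 5 [ 0.5576 -0.1121] phase 5.27 res 0.0014
now [ 0.455  -0.0123  0.0847] yaw -44.5 F [ 0.6  0.9 -0.3] q7 -1.7721912422990664 w 0.004861721966291966 t 7.05
[[[0.001,-0.006,0.0,0.0,0.0,0.04],[0.0,-0.006,0.0,0.0,0.0,0.04],[0.001,-0.006,0.0,0.0,0.0,0.04],[0.0,-0.006,0.0,0.0,0.0,0.04],[0.0,-0.006,0.0,0.0,0.0,0.05],[0.0,-0.007,0.0,0.0,0.0,0.04],[0.0,-0.006,0.0,0.0,0.0,0.05],[0.0,-0.006,0.0,0.0,0.0,0.04],[0.0,-0.006,0.0,0.0,0.0,0.04],[0.0,-0.006,0.0,0.0,0.0,0.05]]]
[0.50614704 0.02067464 0.08465899]
```

Request:
{"fn": "arm_command", "kwargs": {"targets": [[[0.001, -0.006, 0, 0, 0, 0.04], [0, -0.006, 0, 0, 0, 0.04], [0.001, -0.006, 0, 0, 0, 0.04], [0, -0.006, 0, 0, 0, 0.04], [0, -0.006, 0, 0, 0, 0.05], [0, -0.006, 0, 0, 0, 0.04], [0, -0.006, 0, 0, 0, 0.05], [0, -0.006, 0, 0, 0, 0.04], [0, -0.006, 0, 0, 0, 0.04], [0, -0.003, 0, 0, 0, 0.02]]]}}

```text
clock: 8.3
position: [0.5025, 0.0186, 0.0847]
ee_rot: [2.614, -1.743, 0.0]
force: [0.8, -0.0, -0.7]
width: 0.003
gripper_force: 0.2
```

```bash
python3 - <<'E'
from h import *
th=status('t3')
print(millang(load('t3'),C))
w=[polar(th+2,.15,.085),polar(th+3,.20,.085)]+[polar(th+3+(182-th-3)*k/4,.20,.085) for k in(1,2,3,4)]
plan(w,[2,3]+[4]*4)
E
```

```text
TCP th 112.9 r 0.1419 | posts 5 [ 0.5579 -0.1119] phase 42.21 res 0.0011
(array([ 0.59938333, -0.07341239]), np.float64(0.05679704442037654), np.float64(42.93398735855041), [269, 180, 19, 19, 190], array([0.04227406, 0.04228669, 0.04678369]))
now [0.5027 0.0187 0.0847] yaw -67.4 F [ 0.6 -0.5  0.3] q7 -2.1397168920658123 w 0.005196348111264189 t 8.35
[[[-0.004,0.003,0.0,0.0,0.0,-0.02],[-0.004,0.002,0.0,0.0,0.0,-0.02],[-0.017,0.002,0.0,0.0,0.0,-0.01],[-0.016,0.001,0.0,0.0,0.0,0.0],[-0.017,0.001,0.0,0.0,0.0,-0.01],[0.002,0.014,0.0,0.0,0.0,-0.07],[0.001,0.014,0.0,0.0,0.0,-0.07],[0.0,0.015,0.0,0.0,0.0,-0.07],[-0.001,0.014,0.0,0.0,0.0,-0.08],[0.002,0.014,0.0,0.0,0.0,-0.07]]]
[[[0.001,0.014,0.0,0.0,0.0,-0.07],[0.0,0.015,0.0,0.0,0.0,-0.07],[-0.001,0.014,0.0,0.0,0.0,-0.08],[0.002,0.014,0.0,0.0,0.0,-0.07],[0.001,0.015,0.0,0.0,0.0,-0.07],[0.0,0.014,0.0,0.0,0.0,-0.07],[-0.001,0.015,0.0,0.0,0.0,-0.07],[0.002,0.014,0.0,0.0,0.0,-0.08],[0.001,0.014,0.0,0.0,0.0,-0.07],[0.0,0.014,0.0,0.0,0.0,-0.07]]]
[[[-0.001,0.015,0.0,0.0,0.0,-0.07]]]
[ 0.35774375 -0.11924637  0.0846573 ]
```

Request:
{"fn": "arm_command", "kwargs": {"targets": [[[-0.004, 0.003, 0, 0, 0, -0.02], [-0.004, 0.002, 0, 0, 0, -0.02], [-0.017, 0.002, 0, 0, 0, -0.01], [-0.016, 0.001, 0, 0, 0, 0], [-0.017, 0.001, 0, 0, 0, -0.01], [0.002, 0.014, 0, 0, 0, -0.07], [0.001, 0.014, 0, 0, 0, -0.07], [0, 0.015, 0, 0, 0, -0.07], [-0.001, 0.014, 0, 0, 0, -0.08], [0.002, 0.014, 0, 0, 0, -0.07]]]}}

```text
clock: 9.6
position: [0.4121, 0.0243, 0.0848]
ee_rot: [-2.922, 1.152, 0.001]
force: [-0.4, -0.2, 0.0]
width: 0.002
gripper_force: 0.0
```

Request:
{"fn": "arm_command", "kwargs": {"targets": [[[0.001, 0.014, 0, 0, 0, -0.07], [0, 0.015, 0, 0, 0, -0.07], [-0.001, 0.014, 0, 0, 0, -0.08], [0.002, 0.014, 0, 0, 0, -0.07], [0.001, 0.015, 0, 0, 0, -0.07], [0, 0.014, 0, 0, 0, -0.07], [-0.001, 0.015, 0, 0, 0, -0.07], [0.002, 0.014, 0, 0, 0, -0.08], [0.001, 0.014, 0, 0, 0, -0.07], [0, 0.014, 0, 0, 0, -0.07]]]}}

```text
clock: 10.85
position: [0.3586, -0.1051, 0.0849]
ee_rot: [-3.141, 0.05, -0.001]
force: [-0.6, -0.0, 0.1]
width: 0.001
gripper_force: 0.0
```

```bash
python3 - <<'E'
from h import *
th=status('t4')
plan([polar(179,.142,.085)]+[polar(179-5*k,.142,.085) for k in range(1,12)],[6]+[2]*11)
E
```

```text
TCP th 178.0 r 0.1993 | posts 6 [ 0.5577 -0.112 ] phase 41.97 res 0.0011
now [ 0.3585 -0.1067  0.0851] yaw -1.7 F [ 0.1 -1.2  0.4] q7 -0.9900870871345345 w 0.005096070610889824 t 10.9
[[[0.01,0.0,0.0,0.0,0.0,0.0],[0.009,0.0,0.0,0.0,0.0,0.0],[0.01,0.001,0.0,0.0,0.0,-0.01],[0.009,0.0,0.0,0.0,0.0,0.0],[0.01,0.0,0.0,0.0,0.0,0.0],[0.009,0.001,0.0,0.0,0.0,0.0],[0.001,-0.007,0.0,0.0,0.0,0.04],[0.0,-0.006,0.0,0.0,0.0,0.04],[0.0,-0.006,0.0,0.0,0.0,0.05],[0.0,-0.006,0.0,0.0,0.0,0.04]]]
[[[0.0,-0.006,0.0,0.0,0.0,0.05],[0.0,-0.007,0.0,0.0,0.0,0.04],[0.0,-0.006,0.0,0.0,0.0,0.04],[0.0,-0.006,0.0,0.0,0.0,0.05],[0.001,-0.006,0.0,0.0,0.0,0.04],[0.0,-0.006,0.0,0.0,0.0,0.04],[0.0,-0.007,0.0,0.0,0.0,0.05],[0.0,-0.006,0.0,0.0,0.0,0.04],[0.0,-0.006,0.0,0.0,0.0,0.04],[0.0,-0.006,0.0,0.0,0.0,0.05]]]
[[[0.001,-0.006,0.0,0.0,0.0,0.04],[0.0,-0.007,0.0,0.0,0.0,0.05],[0.0,-0.006,0.0,0.0,0.0,0.04],[0.0,-0.006,0.0,0.0,0.0,0.04],[0.0,-0.006,0.0,0.0,0.0,0.05],[0.0,-0.006,0.0,0.0,0.0,0.04],[0.0,-0.006,0.0,0.0,0.0,0.04],[0.0,-0.007,0.0,0.0,0.0,0.05]]]
[0.47846631 0.00608268 0.08514845]
```

Request:
{"fn": "arm_command", "kwargs": {"targets": [[[0.01, 0, 0, 0, 0, 0], [0.01, 0, 0, 0, 0, 0], [0.01, 0, 0, 0, 0, 0], [0.01, 0, 0, 0, 0, 0], [0.01, 0, 0, 0, 0, 0], [0.007, 0.001, 0, 0, 0, 0], [0, -0.003, 0, 0, 0, 0.01], [0, -0.003, 0, 0, 0, 0.02], [0, -0.003, 0, 0, 0, 0.02], [0, -0.003, 0, 0, 0, 0.02]]]}}

```text
clock: 12.15
position: [0.4163, -0.0955, 0.0848]
ee_rot: [-3.137, 0.167, 0.0]
force: [-0.0, 0.5, 0.3]
width: 0.007
gripper_force: 0.2
```

Request:
{"fn": "arm_command", "kwargs": {"targets": [[[0, -0.003, 0, 0, 0, 0.02], [0, -0.004, 0, 0, 0, 0.03], [0, -0.006, 0, 0, 0, 0.04], [0, -0.006, 0, 0, 0, 0.05], [0, -0.006, 0, 0, 0, 0.04], [0, -0.006, 0, 0, 0, 0.05], [0, -0.006, 0, 0, 0, 0.05], [0, -0.006, 0, 0, 0, 0.04], [0, -0.006, 0, 0, 0, 0.05], [0, -0.004, 0, 0, 0, 0.03]]]}}

```text
clock: 13.4
position: [0.4312, -0.0449, 0.0847]
ee_rot: [-3.041, 0.788, -0.0]
force: [0.4, 0.8, 0.1]
width: 0.006
gripper_force: 0.3
```

```bash
python3 - <<'E'
from h import *
th=status('t5');s=shot('side','s5');a=load('t5')
im=np.hstack([cv2.resize(a['pixels'][130:310,200:400],(400,360)),cv2.resize(s['pixels'][150:330,170:370],(400,360))]);cv2.imwrite('pics/v5.png',im[...,::-1])
plan([polar(th-5*k,.142,.085) for k in range(1,5)],[2]*4)
E
```

```text
TCP th 152.0 r 0.1433 | posts 5 [ 0.5577 -0.1119] phase 20.94 res 0.0014
now [ 0.4313 -0.0448  0.0847] yaw -29.0 F [ 0.2 -0.2  0.3] q7 -1.4908960786363374 w 0.004508196962782762 t 13.5
[[[0.001,-0.006,0.0,0.0,0.0,0.04],[0.0,-0.006,0.0,0.0,0.0,0.03],[0.001,-0.007,0.0,0.0,0.0,0.04],[0.0,-0.006,0.0,0.0,0.0,0.05],[0.0,-0.006,0.0,0.0,0.0,0.04],[0.0,-0.006,0.0,0.0,0.0,0.04],[0.0,-0.006,0.0,0.0,0.0,0.05],[0.0,-0.006,0.0,0.0,0.0,0.04]]]
[ 0.46221518 -0.00682344  0.08466814]
```

View pics/v5.png

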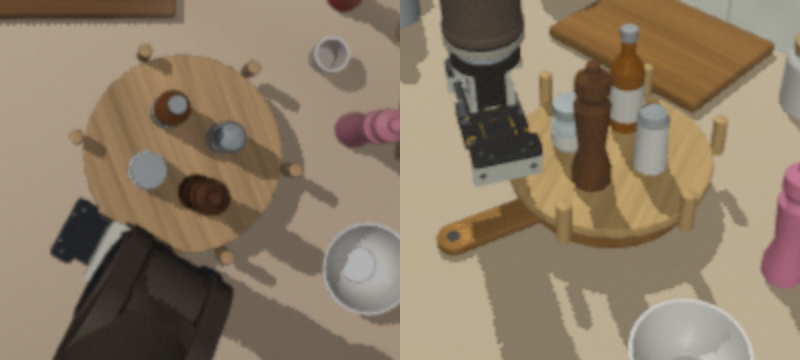

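Everything stands upright and rides along; the mill is at ≈(208,197) in the left crop, with about 35° still to go. The jar is beside the gripper body but below it and clear.

Request:
{"fn": "arm_command", "kwargs": {"targets": [[[0.001, -0.006, 0, 0, 0, 0.04], [0, -0.006, 0, 0, 0, 0.03], [0.001, -0.006, 0, 0, 0, 0.04], [0, -0.006, 0, 0, 0, 0.05], [0, -0.006, 0, 0, 0, 0.04], [0, -0.006, 0, 0, 0, 0.04], [0, -0.006, 0, 0, 0, 0.05], [0, -0.006, 0, 0, 0, 0.04], [0, -0.006, 0, 0, 0, 0.04], [0, -0.006, 0, 0, 0, 0.05]]]}}

```text
clock: 14.75
position: [0.4707, -0.0001, 0.0847]
ee_rot: [2.81, -1.404, -0.0]
force: [-0.4, -0.4, -0.8]
width: 0.008
gripper_force: 0.2
```

Request:
{"fn": "arm_command", "kwargs": {"targets": [[[0, -0.006, 0, 0, 0, 0.04], [0, -0.005, 0, 0, 0, 0.04], [0, -0.003, 0, 0, 0, 0.02], [0, 0, 0, 0, 0, 0]]]}}

```text
clock: 15.25
position: [0.4821, 0.0079, 0.0847]
ee_rot: [2.738, -1.54, 0.0]
force: [0.1, 0.3, -0.5]
width: 0.003
gripper_force: 0.0
```

```bash
cat >> h.py <<'E'
def millpos(f,ang):
    """mill centre from both views: dark pixels by height band, near expected place"""
    a=np.radians(ang);g=C+.055*np.array([np.cos(a),np.sin(a)])
    for n in ('t','s'):
        d=load(n+f);P=cloud(d);px=d['pixels'].astype(int)
        m=(np.hypot(P[...,0]-g[0],P[...,1]-g[1])<.038)&(P[...,2]>.062)&(px.max(-1)<115)
        for lo,hi in((.062,.08),(.135,.158),(.16,.18)):
            k=m&(P[...,2]>lo)&(P[...,2]<hi)
            if k.sum()<12: continue
            X=P[k][:,:2]; v=(X.mean(0)-d['xyz'][:2]);v/=np.hypot(*v);t=np.array([-v[1],v[0]])
            # across-view centre is unbiased; along-view from near edge unreliable
            y=X@t;print(n,lo,k.sum(),'bbox ctr',((X.max(0)+X.min(0))/2).round(4),'across',((y.max()+y.min())/2).round(4),'of expected',(g@t).round(4),'width',np.ptp(y).round(3),'dir',t.round(2))
E
python3 - <<'E'
from h import *
th=status('t6');shot('side','s6')
millpos('6',168)
plan([polar(th-5,.142,.085),polar(th+3,.15,.085),polar(th+4,.2,.085),polar(th+4,.2,.21),polar(th-24,.3,.25)],[2,3,3,5,7])
E
```

```text
TCP th 122.2 r 0.1418 | posts 5 [ 0.5576 -0.1117] phase 51.19 res 0.0011
t 0.062 24 bbox ctr [ 0.5072 -0.0961] across 0.5045 of expected 0.5019 width 0.046 dir [ 0.92 -0.4 ]
t 0.16 27 bbox ctr [ 0.5067 -0.0956] across 0.5014 of expected 0.4987 width 0.042 dir [ 0.9  -0.43]
s 0.062 113 bbox ctr [ 0.5026 -0.1056] across -0.4254 of expected -0.4241 width 0.046 dir [-0.7   0.72]
s 0.135 112 bbox ctr [ 0.5016 -0.1074] across -0.4267 of expected -0.424 width 0.037 dir [-0.7   0.72]
s 0.16 165 bbox ctr [ 0.5028 -0.1039] across -0.4257 of expected -0.424 width 0.038 dir [-0.7   0.72]
now [0.4819 0.0077 0.0847] yaw -58.7 F [ 0.   0.3 -0.1] q7 -1.9883044056210952 w 0.004770636777960505 t 15.35
[[[0.0,-0.006,0.0,0.0,0.0,0.04],[0.0,-0.007,0.0,0.0,0.0,0.03],[-0.002,0.007,0.0,0.0,0.0,-0.05],[-0.003,0.007,0.0,0.0,0.0,-0.04],[-0.003,0.007,0.0,0.0,0.0,-0.05],[-0.016,0.001,0.0,0.0,0.0,-0.01],[-0.017,0.001,0.0,0.0,0.0,0.0],[-0.017,0.001,0.0,0.0,0.0,-0.01],[0.0,0.0,-0.025,0.0,0.0,0.0],[0.0,0.0,-0.025,0.0,0.0,0.0]]]
[[[0.0,0.0,-0.025,0.0,0.0,0.0],[0.0,0.0,-0.025,0.0,0.0,0.0],[0.0,0.0,-0.025,0.0,0.0,0.0],[-0.009,-0.02,-0.006,0.0,0.0,0.07],[-0.01,-0.02,-0.006,0.0,0.0,0.07],[-0.012,-0.018,-0.005,0.0,0.0,0.07],[-0.014,-0.018,-0.006,0.0,0.0,0.07],[-0.014,-0.017,-0.006,0.0,0.0,0.07],[-0.015,-0.016,-0.006,0.0,0.0,0.07],[-0.017,-0.014,-0.005,0.0,0.0,0.07]]]
[0.51455232 0.18466113 0.24970666]
```

Both views put the mill at about 166.8° and the handle at about 161.8°, so about 5° is left.

Request:
{"fn": "arm_command", "kwargs": {"targets": [[[0, -0.003, 0, 0, 0, 0.02], [0, -0.003, 0, 0, 0, 0.02], [0, -0.003, 0, 0, 0, 0.02], [0, -0.003, 0, 0, 0, 0.02], [0, 0, 0, 0, 0, 0]]]}}

```text
clock: 15.98
position: [0.4927, 0.0139, 0.0847]
ee_rot: [2.674, -1.649, 0.0]
force: [0.4, 0.4, -0.2]
width: 0.008
gripper_force: 0.0
```

```bash
python3 - <<'E'
from h import *
th=status('t7');shot('side','s7')
millpos('7',161.8)
E
```

```text
TCP th 117.3 r 0.1418 | posts 5 [ 0.5577 -0.1117] phase 46.31 res 0.0012
t 0.062 22 bbox ctr [ 0.5073 -0.0898] across 0.4934 of expected 0.4909 width 0.045 dir [ 0.88 -0.47]
t 0.16 32 bbox ctr [ 0.5078 -0.092 ] across 0.501 of expected 0.4982 width 0.043 dir [ 0.91 -0.42]
s 0.062 122 bbox ctr [ 0.5046 -0.1016] across -0.424 of expected -0.4221 width 0.046 dir [-0.7   0.71]
s 0.135 112 bbox ctr [ 0.501 -0.103] across -0.4242 of expected -0.4218 width 0.035 dir [-0.7   0.71]
s 0.16 162 bbox ctr [ 0.5042 -0.1   ] across -0.4246 of expected -0.4219 width 0.039 dir [-0.7   0.71]
```

Mill at about 161.4°, within the error of the handle measurement. I'll back off and retract now.

Request:
{"fn": "arm_command", "kwargs": {"targets": [[[-0.002, 0.005, 0, 0, 0, -0.03], [-0.003, 0.006, 0, 0, 0, -0.03], [-0.016, 0.001, 0, 0, 0, 0], [-0.017, 0.001, 0, 0, 0, 0], [-0.017, 0.001, 0, 0, 0, 0], [0, 0, -0.025, 0, 0, 0], [0, 0, -0.025, 0, 0, 0], [0, 0, -0.025, 0, 0, 0], [0, 0, -0.025, 0, 0, 0], [0, 0, -0.025, 0, 0, 0]]]}}

```text
clock: 17.32
position: [0.4519, 0.0546, 0.2103]
ee_rot: [-2.723, 1.567, 0.001]
force: [-0.4, -0.6, 0.3]
width: 0.005
gripper_force: 0.0
```

Request:
{"fn": "arm_command", "kwargs": {"targets": [[[-0.02, -0.01, -0.006, 0, 0, 0], [-0.03, -0.01, -0.006, 0, 0, 0], [-0.03, -0.01, -0.005, 0, 0, 0], [-0.03, -0.01, -0.006, 0, 0, 0], [-0.03, -0.01, -0.006, 0, 0, 0], [-0.02, 0, 0, 0, 0, 0], [0, 0, 0, 0, 0, 0], [0, 0, 0, 0, 0, 0]]]}}

```text
clock: 18.32
position: [0.4156, 0.2173, 0.2386]
ee_rot: [-2.722, 1.569, 0.0]
force: [-1.1, -0.4, -0.5]
width: 0.005
gripper_force: 0.0
```

```bash
python3 - <<'E'
from h import *
th=status('t8');s=shot('side','s8');a=load('t8')
millpos('8',161.8)
im=np.hstack([cv2.resize(a['pixels'][130:310,200:400],(400,360)),cv2.resize(s['pixels'][110:330,130:374],(400,360))]);cv2.imwrite('pics/v8.png',im[...,::-1])
E
```

```text
TCP th 113.3 r 0.3588 | posts 6 [ 0.5578 -0.112 ] phase 46.33 res 0.0013
t 0.062 24 bbox ctr [ 0.5073 -0.0898] across 0.4948 of expected 0.4922 width 0.045 dir [ 0.89 -0.46]
t 0.16 32 bbox ctr [ 0.5078 -0.0922] across 0.501 of expected 0.4982 width 0.043 dir [ 0.91 -0.42]
s 0.062 114 bbox ctr [ 0.5047 -0.104 ] across -0.4249 of expected -0.4217 width 0.044 dir [-0.7   0.71]
s 0.135 115 bbox ctr [ 0.5014 -0.1029] across -0.4243 of expected -0.4219 width 0.035 dir [-0.7   0.71]
s 0.16 161 bbox ctr [ 0.5045 -0.1004] across -0.4246 of expected -0.4221 width 0.039 dir [-0.7   0.71]
```

View pics/v8.png

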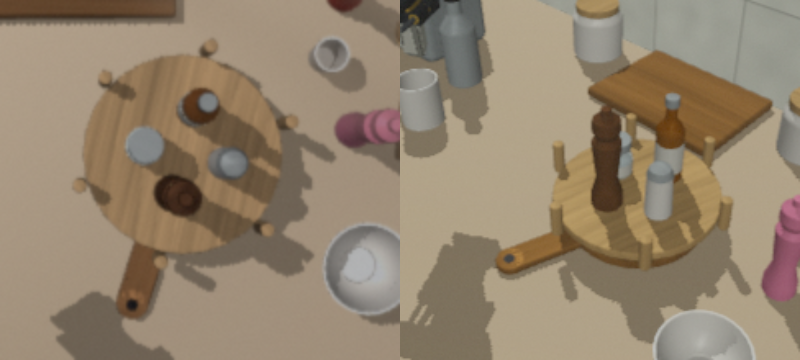

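The final view shows the mill upright and in line with the handle (hole at ≈(132,303), mill foot ≈(175,190) in the left crop). The tray is at rest, its phase unchanged since I backed off, and the neighbours are undisturbed.

```bash
python3 -c "
from cell import arm
print(arm.sign_off())"
```

```text
the job is handed in; nothing more can be done
None
```

I turned the carousel about 115° clockwise with gentle pushes on the posts; the pepper mill now stands at the front, within about half a degree of the handle's centreline by camera, with the arm clear, and the job is handed in.

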